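# Slide the second back-up battery home into its retaining bracket

## Task

On the electronics bench the twin-battery charger has two steel retaining brackets in front of it; one already holds a battery, the other is empty. Push the loose heavy battery along the bench into the empty bracket until it is fully home, square against the back wall, pushing gently with the fingers on the lower half of its sides so that it slides upright and never rocks. Do not grip or lift it, and leave everything else where it is.

Things in the scene. Friction and masses are not known exactly. Their poses are not given: they have to be found in the camera images.
- battery: loose sealed lead-acid battery, about 1.5 kg, upright in front of the brackets: dark block 70 (its x) x 90 (its y) x 101 mm tall, two tab terminals ending 108 mm up near its -x face, pale blank label on its -x face. Origin: centre of its underside, z up. Friction on the bench 0.5 to 0.7 (6 to 12 N to slide it): a push higher than about 50 mm up may tip it
- retainer_empty: the empty bracket, left or right one, fixed: 3 mm sheet steel, no floor, open to its -x. Origin: bench level, where a fully home battery has its origin, axes alike. Back wall 45 mm high, inner face x = +35 mm; side walls 35 mm high, inner faces y = -50 and +50 mm, from the back wall to x = -17 mm, then lips flaring outward to a mouth at x = -29 mm, 116 mm wide
- retainer_full: the other bracket, fixed, same shape and frame as retainer_empty, 128 mm beside it (centre to centre) and parallel to it within about 0.03 rad; it holds battery_seated
- battery_seated: the second battery, same shape, size and frame as battery, standing loose in retainer_full; its front face sticks out 6 mm beyond the bracket's lips. To be left alone
- charger: twin-battery charger, fixed, behind the brackets: finned aluminium box 95 x 236 x 62 mm tall. Origin: centre of its underside, x pointing away from the robot; front face at x = -48 mm
- spool: solder spool standing on its flange beside the brackets, 58 mm diameter, 28 mm high, loose; origin centre of underside
- flux_bottle: small amber bottle beside the brackets on the other side, 38 mm diameter, 85 mm high, loose; origin centre of underside
- screwdriver: screwdriver lying on the bench left of the work, 150 mm long along its x, under 30 mm high, loose
- board: green circuit board on four brass standoffs, 120 x 85 mm, 43 mm high, loose, right of the work; origin centre of underside
- multimeter: handheld multimeter lying on its back, 166 x 81 mm, 42 mm high, loose, left of the work; origin centre of underside
- tip_cleaner: round black soldering-tip cleaner cup, 72 mm diameter, 42 mm high, loose, right of the work; origin centre of underside

How it is judged:
By the outcome, as a careful person would: the job done as asked, in the order asked, and still so for the second after the job is handed in, with the robot touching nothing.
It also fails if it takes over 61 s, if anything falls off the work surface, if the arm or the gripper's body presses on something with over 40 N, if the wrist force passes 120 N, or if a joint passes its speed limit or range.

## Robot

A 6-joint arm with a two-finger parallel gripper is mounted at the origin on the work surface. World frame = base frame: x ahead of the robot, y to its left, z up, the work surface at z = 0. Lengths are in m, angles in degrees, forces in N, time in s.
With the tool pointing down it reaches from about 0.225 to 0.725 m from the base axis. Payload 3.1 kg.
Tool frame: the origin (TCP) lies midway between the tips of the shut fingers; the grasp point (between the pads) lies 19 mm behind it; z points along the fingers, y is the line along which they close (so a half turn about z gives the same grasp; the last joint's range is limited). The gripper opens to 85 mm and grips with 20 to 120 N. Pads are 22 mm wide; open, the fingers measure 114 mm over their backs; the gripper's body (76 mm by 85 mm) begins 54 mm behind the grasp point. The pads swing forward as they close: fully open they stand 13 mm farther back than shut.
Start: joints at [-76.822, 2.75, 5.684, 92.934, 0, 82.678], TCP at [0.184, -0.492, 0.231] pointing down, gripper open.
Joint ranges: [-166.93, 166.93], [-56.73, 111.36], [-69.38, 81.34], [-121.58, 131.49], [-85.45, 84.26], [-180, 180]. Speed limits (degrees/s): [159.86, 159.86, 180, 180, 180, 180].

## Interface

Orientations are given as a 3x3 rotation matrix whose columns are the frame's x, y, z axes.
In Python, from station import * gives the robot as it stands. The module is installed in compiled form; this text tells all that it offers.
- The arm moves only by the shell command python3 -m crank 'ROWS' [FORCE]. ROWS is JSON, a list that holds one entry, the list of rows, each a list of 7 numbers: the gripper's target within -1 to 1 (shut at 1, half-way at 0, fully open at -1), then the shift along the world's x, y, z in m, then the turn, a rotation vector about the world's x, y, z in rad. A call has 1 to 8 rows; each row shifts and turns the commanded pose from where the row before left it; what a row does not reach is not made up. A row lasts 1/12 s, in which the tool goes at most 41.7 mm and 7.16 degrees, less where a joint would pass 70% of its speed; a pose out of reach is approached as far as the arm can. A call with a gripper value outside its range is refused whole. The fingers move at their own pace and stop on an object; FORCE is the grip in N (left out, the last holds). Time passes only in rows, so rows that do not move let the fingers close. It gives the time, the measured TCP pose, the force, the opening and the grip force at its end, in the units of the state.
- read_state(): the state, without advancing time (a new reading comes with each control period).
- grab_frame(name): name is "side" or "top"; returns the picture (400x640x3 uint8, red, green, blue); there is no depth.
- get_calibration(name): a dict with "vertical_fov" (degrees; the focal length in pixels is half the picture's height over the tangent of half this angle, whatever the lens; pixels are square), "cx", "cy" (the principal point, pixels), "k1" (the pictures are not rectified: a ray, as slopes to the right and down, at radius r is drawn at 1 + k1 r^2 times it, then the intrinsics apply), "rvec" (rotation vector, rad) and "tvec" (3), from world to camera coordinates, as OpenCV has them. Camera axes: x right, y down, z forward; pixel columns grow to the right and rows downward; lengths in m; the calibration is good to about 2 mm. A picture is of the moment at which its call begins. get_calibration takes no time and is no camera call.
- hand_in(): hands the job in; it is judged then, once.
Trained networks look in the newest picture that a camera, given by its name, has taken for a name from the list of things; names that differ only in an ending like _2 or _b are one class to them, and where a whole thing is asked for, a point or a joint stands for the part that bears it (a point fixed in the world has none). Each returns a list of dicts, best first, with "confidence" (0 to 1); they miss things now and then, are a little off and sometimes report something else, mostly with a low value. They report only what shows in the picture. A call takes as long as a camera call.
- boxes_of(camera, label): "xy" ([column, row] in pixels, amid what is visible of it).
- pinpoint(camera, label): "xy" ([column, row] in pixels: a listed point, or the origin of a listed thing).
The state is a dict: "time": time; "qpos": joint angles; "joint_velocities": joint speeds; "effort": joint torques, N m; "eef_pos": TCP position; "ee_rot": TCP orientation; "force": force on the tool from outside, world axes, zero at the start; "wrist_torque": the same for the moment, N m; "opening": opening from 0.0 (shut) to 1.0 (fully open); "gripper_force": force on a finger pad.
Only numpy, scipy, OpenCV 4.12 (cv2) and the standard library are available. Lean on these libraries where they do the work, as an engineer would, in place of code of your own. Each camera call takes 0.05 s, during which the arm holds its last target. There are 200 camera calls.

## Working session

There is one attempt and no reset: what is moved stays moved. The work goes in short steps, Python scripts to look and compute and a shell command to move; the robot and the scene stay as the last step left them, time stands still between calls to the robot, and variables do not carry over. Pictures are saved under pics/ and viewed, at most 11 in all, crops included, and the job is handed in when it is done.

```bash
mkdir -p pics
cat > h.py <<'E'
from station import *
import numpy as np, cv2
def cal(n):
    c=get_calibration(n); f=200/np.tan(np.radians(c["vertical_fov"])/2)
    R=cv2.Rodrigues(np.array(c["rvec"],float))[0]; return c,f,R,np.array(c["tvec"],float)
def proj(n,P):
    c,f,R,t=cal(n); q=np.atleast_2d(P)@R.T+t; s=q[:,:2]/q[:,2:]
    s=s*(1+c["k1"]*(s**2).sum(1,keepdims=True)); return s*f+[c["cx"],c["cy"]]
def ray(n,uv,z):
    c,f,R,t=cal(n); d=(np.array(uv,float)-[c["cx"],c["cy"]])/f; s=d.copy()
    for _ in range(30): s=d/(1+c["k1"]*(s@s))
    v=R.T@np.append(s,1); o=-R.T@t; return o+v*(z-o[2])/v[2]
E
python3 - <<'E'
from h import *
for n in("side","top"):
    im=grab_frame(n); cv2.imwrite(f"pics/{n}0.png",cv2.cvtColor(im,cv2.COLOR_RGB2BGR))
    c,f,R,t=cal(n); print(n,f,c["k1"],(-R.T@t).round(3))
    for l in("battery","retainer_empty","retainer_full","battery_seated","charger","spool","flux_bottle"):
        print(l,[(np.round(d["xy"],1).tolist(),round(d["confidence"],2),ray(n,d["xy"],0).round(3)[:2].tolist()) for d in pinpoint(n,l)])
E
```

```text
side 424.7712996101482 -0.06166458279384168 [ 0.168 -1.043  0.692]
battery [([297.0, 205.5], 0.69, [0.514, 0.048])]
retainer_empty [([328.7, 186.1], 0.48, [0.655, 0.129])]
retainer_full [([349.3, 199.8], 0.72, [0.682, 0.02]), ([348.0, 201.5], 0.61, [0.673, 0.011])]
battery_seated [([346.5, 202.0], 0.96, [0.668, 0.01]), ([301.2, 319.0], 0.22, [0.369, -0.409])]
charger [([368.8, 186.6], 0.93, [0.78, 0.076])]
spool [([332.9, 166.7], 0.47, [0.727, 0.262])]
flux_bottle [([383.4, 216.3], 0.7, [0.736, -0.108])]
top 440.4451173823172 -0.012740165727006971 [0.333 0.    1.417]
battery [([302.9, 224.0], 0.75, [0.515, 0.059])]
retainer_empty [([279.6, 180.5], 0.8, [0.658, 0.141])]
retainer_full []
battery_seated [([321.3, 175.9], 0.9, [0.677, 0.003])]
charger [([299.6, 147.0], 0.83, [0.774, 0.078]), ([279.2, 179.7], 0.63, [0.66, 0.142]), ([353.6, 157.5], 0.46, [0.742, -0.103])]
spool [([239.2, 161.9], 0.52, [0.718, 0.278])]
flux_bottle [([448.2, 271.8], 0.6, [0.373, -0.407]), ([353.8, 155.0], 0.57, [0.751, -0.103])]
```

```bash
sleep 1
python3 - <<'E'
import cv2
a=cv2.imread("pics/top0.png")[120:270,210:410]; b=cv2.imread("pics/side0.png")[110:260,230:430]
cv2.imwrite("pics/c0.png",cv2.resize(a,None,fx=4,fy=4,interpolation=cv2.INTER_CUBIC))
cv2.imwrite("pics/c1.png",cv2.resize(b,None,fx=4,fy=4,interpolation=cv2.INTER_CUBIC))
E
```

```text
(no output)
```

View pics/c0.png

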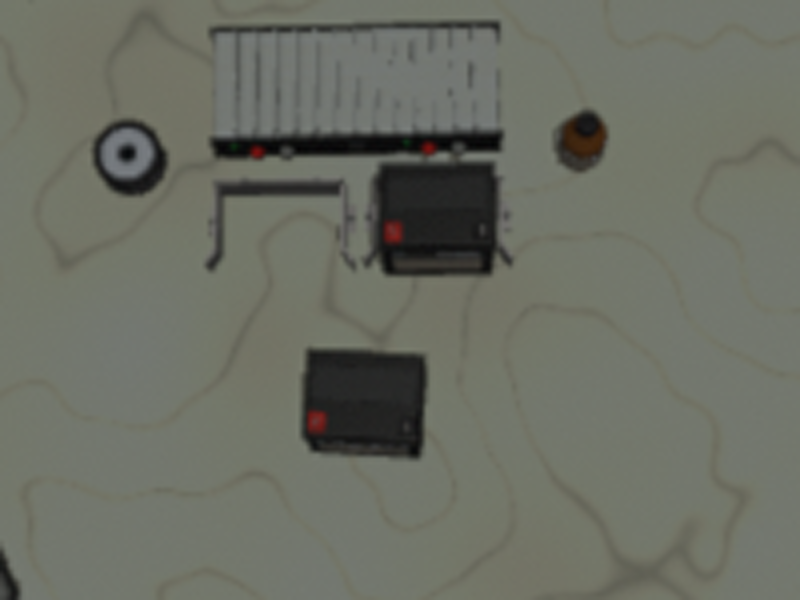

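View pics/c1.png

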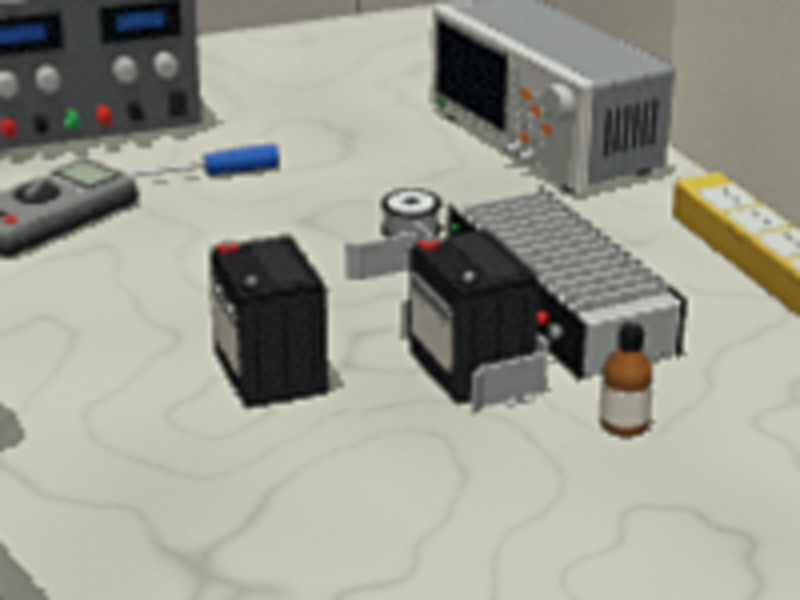

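View pics/top0.png

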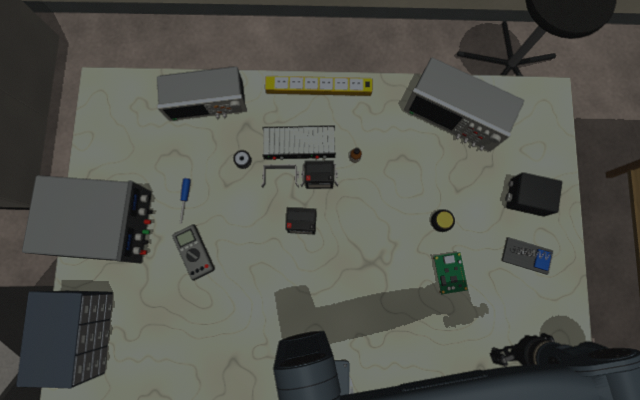

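The top crop shows the left bracket empty, with its back wall from crop (217,184) to (341,184) and its lips ending at about (210,268) and (353,268). The loose battery's top back corners are at (308,350) and (425,353), and it is turned slightly. Next I fit the poses.

```bash
cat > fit.py <<'E'
from h import *
from scipy.optimize import minimize
S=6
def box(p,hx=.035,hy=.045,H=.101):
    c,s=np.cos(p[2]),np.sin(p[2])
    return np.array([[p[0]+c*a-s*b,p[1]+s*a+c*b,z] for a in(-hx,hx) for b in(-hy,hy) for z in(0,H)])
def up(uv): return ((np.array(uv)+.5)*S-.5)
def hullmask(n,P,shape,off):
    m=np.zeros(shape,np.uint8); h=cv2.convexHull(up(proj(n,P)-off).astype(np.float32))
    cv2.fillConvexPoly(m,np.round(h*16).astype(np.int32),1,shift=4); return m
def fitbox(ims,p0,thr=dict(top=62,side=75),cams=("top","side")):
    obs=[]
    for n in cams:
        uv=proj(n,box(p0)); a=(uv.min(0)-8).astype(int); b=(uv.max(0)+8).astype(int)
        g=cv2.cvtColor(ims[n][a[1]:b[1],a[0]:b[0]],cv2.COLOR_RGB2GRAY); g=cv2.resize(g,None,fx=S,fy=S,interpolation=cv2.INTER_CUBIC)
        m=(g<thr[n]).astype(np.uint8); k,l,st,ce=cv2.connectedComponentsWithStats(m)
        m=l==l.flat[0] if k<2 else (l==1+np.argmax(st[1:,4])); m=m.astype(np.uint8)
        hu=cv2.convexHull(cv2.findNonZero(m)); f=np.zeros_like(m); cv2.fillConvexPoly(f,hu,1); obs.append((n,f,a))
    def cost(p):
        return sum(1-(hullmask(n,box(p),f.shape,a)&f).sum()/(hullmask(n,box(p),f.shape,a)|f).sum() for n,f,a in obs)
    best=min((minimize(cost,[p0[0],p0[1],y],method="Nelder-Mead",options=dict(initial_simplex=np.array([p0[0],p0[1],y])+np.array([[0,0,0],[.01,0,0],[0,.01,0],[0,0,.08]]),xatol=1e-4)) for y in(-.1,0,.1)),key=lambda r:r.fun)
    return best.x,best.fun
E
python3 - <<'E'
from fit import *
ims={n:cv2.cvtColor(cv2.imread(f"pics/{n}0.png"),cv2.COLOR_BGR2RGB) for n in("top","side")}
for nm,p in(("bat",(.515,.055,0)),("seated",(.672,.008,0))):
  for cs in(("top","side"),("top",),("side",)):
    r=fitbox(ims,p,cams=cs); print(nm,cs,r[0].round(4),round(r[1],3))
f=lambda c:(np.array(c)+.5)/4-.5+[210,120]
for c,z in(((210,268),.035),((353,268),.035),((217,184),.045),((340,184),.045),((370,262),.035),((510,263),.035)): print(c,ray("top",f(c),z).round(4))
print([ (c,ray("top",f(c),.062).round(4)) for c in((213,139),(501,134),(211,29),(499,24))])
E
```

```text
bat ('top', 'side') [ 0.5194  0.0632 -0.067 ] 0.147
bat ('top',) [ 0.5178  0.0631 -0.008 ] 0.046
bat ('side',) [ 0.5201  0.0631 -0.0981] 0.079Traceback (most recent call last):
  File "<stdin>", line 5, in <module>
  File "fit.py", line 21, in fitbox
    best=min((minimize(cost,[p0[0],p0[1],y],method="Nelder-Mead",options=dict(initial_simplex=np.array([p0[0],p0[1],y])+np.array([[0,0,0],[.01,0,0],[0,.01,0],[0,0,.08]]),xatol=1e-4)) for y in(-.1,0,.1)),key=lambda r:r.fun)
  File "fit.py", line 21, in <genexpr>
    best=min((minimize(cost,[p0[0],p0[1],y],method="Nelder-Mead",options=dict(initial_simplex=np.array([p0[0],p0[1],y])+np.array([[0,0,0],[.01,0,0],[0,.01,0],[0,0,.08]]),xatol=1e-4)) for y in(-.1,0,.1)),key=lambda r:r.fun)
              ~~~~~~~~^^^^^^^^^^^^^^^^^^^^^^^^^^^^^^^^^^^^^^^^^^^^^^^^^^^^^^^^^^^^^^^^^^^^^^^^^^^^^^^^^^^^^^^^^^^^^^^^^^^^^^^^^^^^^^^^^^^^^^^^^^^^^^^^^^^^^^^^^^^^^^^^^^^^^^^^^^^^^^^^
    res = _minimize_neldermead(fun, x0, args, callback, bounds=bounds,
                               **options)
    fxcc = func(xcc)
    fx = function(np.copy(x), *(wrapper_args + args))
  File "fit.py", line 20, in cost
    return sum(1-(hullmask(n,box(p),f.shape,a)&f).sum()/(hullmask(n,box(p),f.shape,a)|f).sum() for n,f,a in obs)
  File "fit.py", line 20, in <genexpr>
    return sum(1-(hullmask(n,box(p),f.shape,a)&f).sum()/(hullmask(n,box(p),f.shape,a)|f).sum() for n,f,a in obs)
                                                         ~~~~~~~~^^^^^^^^^^^^^^^^^^^^
  File "fit.py", line 9, in hullmask
    m=np.zeros(shape,np.uint8); h=cv2.convexHull(up(proj(n,P)-off).astype(np.float32))
                                                    ~~~~^^^^^
  File "h.py", line 7, in proj
    c,f,R,t=cal(n); q=np.atleast_2d(P)@R.T+t; s=q[:,:2]/q[:,2:]
            ~~~^^^
  File "h.py", line 4, in cal
    c=get_calibration(n); f=200/np.tan(np.radians(c["vertical_fov"])/2)
ValueError: time passes only in moves, steps and waits
```

```bash
sed -i 's/^import numpy as np, cv2/import numpy as np, cv2, functools/; s/^def cal(n)/@functools.cache\ndef cal(n)/' h.py
cat > o.py <<'E'
from fit import *
def lines(img,n,a,segs,col,k):
    for s in segs:
        q=((proj(n,np.array(s))-a+.5)*k-.5); q=np.round(q*16).astype(int); cv2.line(img,tuple(map(int,q[0])),tuple(map(int,q[1])),col,1,cv2.LINE_AA,4)
def tr(p,P):
    c,s=np.cos(p[2]),np.sin(p[2]); return [(p[0]+c*a-s*b,p[1]+s*a+c*b,z) for a,b,z in P]
def boxsegs(p): 
    B=box(p); return [(B[i],B[j]) for i in range(8) for j in range(i) if bin(i^j).count("1")==1]
def brk(p):
    w=[[(-.029,s*.058,z),(-.017,s*.05,z),(.035,s*.05,z)] for s in(-1,1) for z in(0,.035)]
    g=[tr(p,P) for P in w]; o=[(a[i],a[i+1]) for a in g for i in(0,1)]
    return o+[tuple(tr(p,[(.035,-.05,z),(.035,.05,z)])) for z in(0,.045)]
E
cat > r.py <<'E'
from o import *
ims={n:cv2.cvtColor(cv2.imread(f"pics/{n}0.png"),cv2.COLOR_BGR2RGB) for n in("top","side")}
for nm,p in(("bat",(.515,.055,0)),("seated",(.672,.008,0))):
  for cs in(("top","side"),("top",),("side",)):
    r=fitbox(ims,p,cams=cs); print(nm,cs,r[0].round(4),round(r[1],3))
f=lambda c:(np.array(c)+.5)/4-.5+[210,120]
for c,z in(((210,268),.035),((353,268),.035),((217,184),.045),((340,184),.045),((370,262),.035),((510,263),.035)): print(c,ray("top",f(c),z).round(4))
print([ (c,ray("top",f(c),.062).round(4)) for c in((213,139),(501,134),(211,29),(499,24))])
E
python3 r.py
```

```text
bat ('top', 'side') [ 0.5194  0.0632 -0.067 ] 0.147
bat ('top',) [ 0.5178  0.0631 -0.008 ] 0.046
bat ('side',) [ 0.5201  0.0631 -0.0981] 0.079
seated ('top', 'side') [0.6694 0.011  0.0243] 0.322
seated ('top',) [0.6671 0.0109 0.0685] 0.134
seated ('side',) [0.6746 0.0146 0.1441] 0.168
(210, 268) [0.6282 0.1926 0.035 ]
(353, 268) [0.6309 0.0777 0.035 ]
(217, 184) [0.6952 0.1888 0.045 ]
(340, 184) [0.6975 0.0899 0.045 ]
(370, 262) [0.6362 0.0642 0.035 ]
(510, 263) [ 0.638  -0.0481  0.035 ]
[((213, 139), array([0.7277, 0.1913, 0.062 ])), ((501, 134), array([ 0.7371, -0.0382,  0.062 ])), ((211, 29), array([0.8196, 0.1973, 0.062 ])), ((499, 24), array([ 0.8291, -0.035 ,  0.062 ]))]
```

```bash
cat > ov.py <<'E'
import sys,json
from o import *
def ov(ims,out,bat,br):
    t=[]
    for n,a,w,h in(("top",(255,155),76,85),("side",(270,150),90,85)) :
        k=5; a=np.array(a); im=cv2.cvtColor(ims[n][a[1]:a[1]+h,a[0]:a[0]+w],cv2.COLOR_RGB2BGR); im=np.clip(im.astype(float)*1.3,0,255).astype(np.uint8)
        im=cv2.resize(im,None,fx=k,fy=k,interpolation=cv2.INTER_CUBIC)
        lines(im,n,a,boxsegs(bat),(0,255,255),k); lines(im,n,a,brk(br),(0,255,0),k)
        t.append(im)
    m=np.hstack(t); cv2.imwrite(out,m[:, :]) if m.shape[1]<=800 else cv2.imwrite(out,cv2.resize(m,(800,int(m.shape[0]*800/m.shape[1])),interpolation=cv2.INTER_AREA))
E
python3 - <<'E'
from ov import *
ims={n:cv2.cvtColor(cv2.imread(f"pics/{n}0.png"),cv2.COLOR_BGR2RGB) for n in("top","side")}
ov(ims,"pics/ov0.png",(.518,.0632,-.03),(.660,.137,.035))
E
```

```text
(no output)
```

View pics/ov0.png

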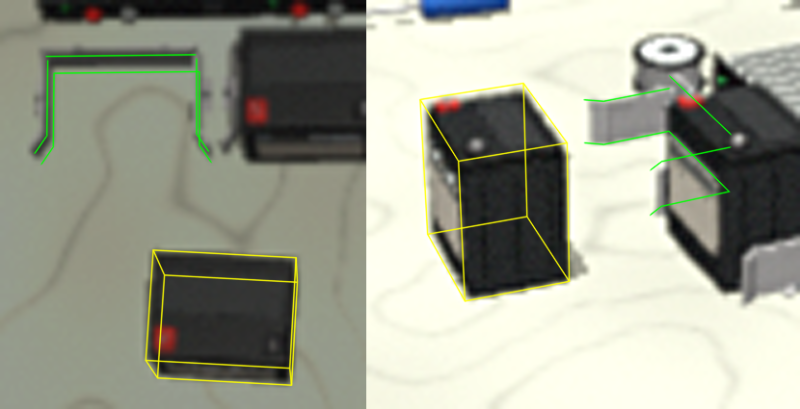

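The overlay shows the box and bracket models within about 2–3 mm. The bracket sits slightly farther and more to the left, at about (0.662, 0.139, yaw 0.035), and the battery is near (0.520, 0.065). The plan is a tilted two-finger push in +y on the -y side, then a push in +x on the label face.

Run:
```python
from station import *
import numpy as np
from scipy.spatial.transform import Rotation as R
s=read_state(); r=np.array(s["ee_rot"]); print(r.round(3),s["eef_pos"],s["opening"],s["force"],s["time"])
def goal(yaw,push): # push dir angle, tilt 35deg
    t=np.radians(35); d=np.array([np.cos(push),np.sin(push),0]); z=d*np.sin(t)-np.array([0,0,np.cos(t)])
    out=[]
    for sg in(1,-1):
        y=sg*np.array([-d[1],d[0],0]); G=np.c_[np.cross(y,z),y,z]; out.append(R.from_matrix(G@r.T).as_rotvec().round(3))
    return out
print("A",goal(0,np.pi/2+.035)); print("B",goal(0,.035))
```

```text
[[ 0.937  0.35  -0.   ]
 [ 0.35  -0.937 -0.   ]
 [-0.     0.    -1.   ]] [ 0.18383797 -0.49176592  0.23137119] 0.9986773413308406 [-0.16754367  0.03913131  0.52091863] 0.8
A [array([ 0.394,  0.59 , -1.826]), array([ 0.542, -0.362,  1.207])]
B [array([-0.846, -0.168,  2.699]), array([ 0.12 , -0.602, -0.313])]
```

```bash
python3 -m crank '[[[0.2,0.021,0.0283,0,0.0339,-0.0226,0.0754],[0.2,0.021,0.0283,0,0.0339,-0.0226,0.0754],[0.2,0.021,0.0283,0,0.0339,-0.0226,0.0754],[0.2,0.021,0.0283,0,0.0339,-0.0226,0.0754],[0.2,0.021,0.0283,0,0.0339,-0.0226,0.0754],[0.2,0.021,0.0283,0,0.0339,-0.0226,0.0754],[0.2,0.021,0.0283,0,0.0339,-0.0226,0.0754],[0.2,0.021,0.0283,0,0.0339,-0.0226,0.0754]]]' 20
python3 -m crank '[[[0.2,0.021,0.0283,0,0.0339,-0.0226,0.0754],[0.2,0.021,0.0283,0,0.0339,-0.0226,0.0754],[0.2,0.021,0.0283,0,0.0339,-0.0226,0.0754],[0.2,0.021,0.0283,0,0.0339,-0.0226,0.0754],[0.2,0.021,0.0283,0,0.0339,-0.0226,0.0754],[0.2,0.021,0.0283,0,0.0339,-0.0226,0.0754],[0.2,0.021,0.0283,0,0.0339,-0.0226,0.0754],[0.2,0.021,0.0283,0,0.0339,-0.0226,0.0754]]]'
```

```text
time: 1.47
eef_pos: [0.3526, -0.2641, 0.2316]
ee_rot: [[0.552, 0.829, 0.089], [0.778, -0.55, 0.304], [0.301, -0.099, -0.949]]
force: [1.3, -0.7, 0.0]
opening: 0.399
gripper_force: 0.0
time: 2.13
eef_pos: [0.5207, -0.0377, 0.2314]
ee_rot: [[-0.032, 0.999, -0.021], [0.818, 0.038, 0.574], [0.575, 0.001, -0.818]]
force: [1.3, -1.0, 0.4]
opening: 0.403
gripper_force: 0.0
```

```bash
python3 -m crank '[[[0.2,0,0,-0.035,0,0,0],[0.2,0,0,-0.035,0,0,0],[0.2,0,0,-0.035,0,0,0],[0.2,0,0,-0.035,0,0,0],[0.2,0,0,-0.035,0,0,0],[0.2,0,0.005,-0.025,0,0,0],[0.2,0,0.01,-0.014,0,0,0],[0.2,0,0.01,0,0,0,0]]]'
python3 - <<'E'
from h import *
s=read_state();print(np.round(s["eef_pos"],4),np.round(s["force"],2))
for n in("top","side"):
    cv2.imwrite(f"pics/{n}1.png",cv2.cvtColor(grab_frame(n),cv2.COLOR_RGB2BGR))
from ov import *
ims={n:cv2.cvtColor(cv2.imread(f"pics/{n}1.png"),cv2.COLOR_BGR2RGB) for n in("top","side")}
ov(ims,"pics/ov1.png",(.520,.065,-.03),(.662,.139,.035))
E
```

```text
time: 2.8
eef_pos: [0.5169, -0.0127, 0.0133]
ee_rot: [[-0.023, 0.999, -0.026], [0.817, 0.034, 0.576], [0.576, -0.008, -0.817]]
force: [-0.9, 0.9, -0.1]
opening: 0.402
gripper_force: 0.0
[ 0.5169 -0.0127  0.0133] [-0.88  0.9  -0.12]
```

View pics/ov1.png

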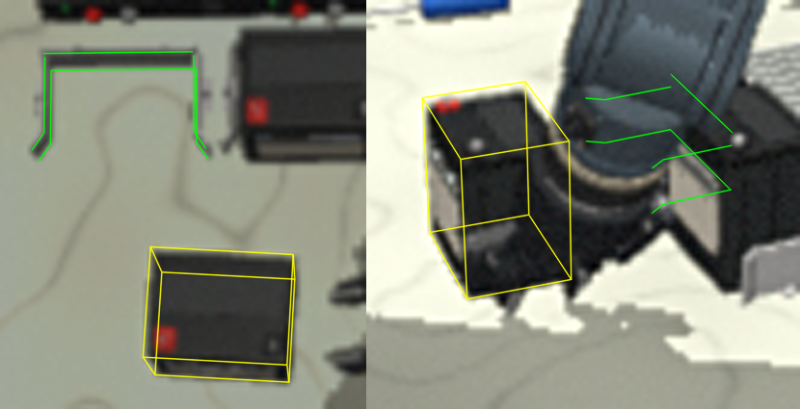

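```bash
python3 -m crank '[[[0.2,0,0.008,0,0,0,0],[0.2,0,0.008,0,0,0,0],[0.2,0,0.004,0,0,0,0],[0.2,0,0.003,0,0,0,0],[0.2,0,0.003,0,0,0,0],[0.2,0,0.003,0,0,0,0],[0.2,0,0.003,0,0,0,0],[0.2,0,0.003,0,0,0,0]]]'
python3 -m crank '[[[0.2,0,0.004,0,0,0,0],[0.2,0,0.004,0,0,0,0],[0.2,0,0.004,0,0,0,0],[0.2,0,0.004,0,0,0,0],[0.2,0,0.004,0,0,0,0],[0.2,0,0.004,0,0,0,0],[0.2,0,0.004,0,0,0,0],[0.2,0,0.004,0,0,0,0]]]'
```

```text
time: 3.57
eef_pos: [0.5229, 0.0172, 0.0185]
ee_rot: [[-0.031, 0.999, -0.014], [0.823, 0.034, 0.567], [0.567, 0.006, -0.824]]
force: [0.9, -10.2, 3.3]
opening: 0.398
gripper_force: 5.2
time: 4.23
eef_pos: [0.5225, 0.0491, 0.0185]
ee_rot: [[-0.03, 0.999, -0.015], [0.823, 0.034, 0.567], [0.567, 0.005, -0.824]]
force: [0.1, -10.8, 4.3]
opening: 0.4
gripper_force: 5.3
```

```bash
python3 -m crank '[[[0.2,0,0.004,0,0,0,0],[0.2,0,0.004,0,0,0,0],[0.2,0,0.004,0,0,0,0],[0.2,0,0.004,0,0,0,0],[0.2,0,0.004,0,0,0,0],[0.2,0,0.004,0,0,0,0],[0.2,0,0.003,0,0,0,0],[0.2,0,0.001,0,0,0,0]]]'
cat > m.py <<'E'
from ov import *
import sys
k=sys.argv[1]; p=tuple(map(float,sys.argv[2].split(",")))
for n in("top","side"): cv2.imwrite(f"pics/{n}{k}.png",cv2.cvtColor(grab_frame(n),cv2.COLOR_RGB2BGR))
d=pinpoint("top","battery"); print([(ray("top",e["xy"],0).round(4)[:2],round(e["confidence"],2)) for e in d])
ims={n:cv2.cvtColor(cv2.imread(f"pics/{n}{k}.png"),cv2.COLOR_BGR2RGB) for n in("top","side")}
ov(ims,f"pics/ov{k}.png",p,(.662,.139,.035))
E
python3 m.py 2 .519,.132,.035
```

```text
time: 4.9
eef_pos: [0.5224, 0.0777, 0.0185]
ee_rot: [[-0.03, 0.999, -0.016], [0.823, 0.034, 0.568], [0.568, 0.004, -0.823]]
force: [-0.4, -10.4, 4.4]
opening: 0.4
gripper_force: 5.5
[(array([0.5215, 0.1297]), 0.93)]
```

View pics/ov2.png

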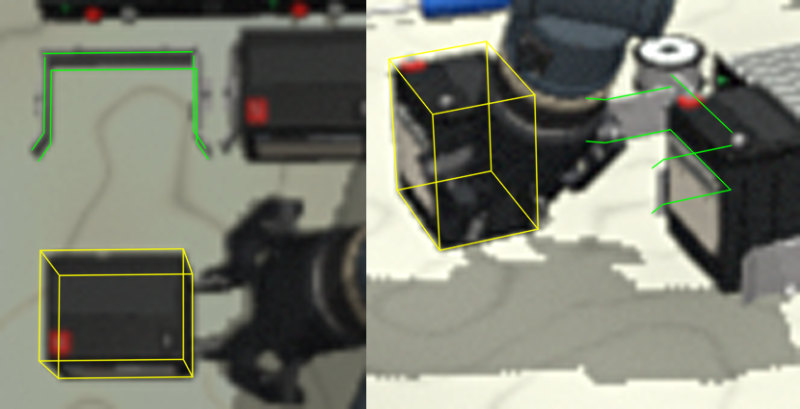

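The picture shows the battery square to the fingers at about y = 0.129, its top face spanning columns 46–190. The bracket axis at this x is near 0.135, so I push about 6 mm more, then back off.

```bash
python3 -m crank '[[[0.2,0,0.003,0,0,0,0],[0.2,0,0.003,0,0,0,0],[0.2,0,0,0,0,0,0],[0.2,0,-0.02,0,0,0,0],[0.2,0,-0.03,0,0,0,0],[0.2,0,-0.03,0.02,0,0,0],[0.2,-0.02,0,0.04,0,0,0],[0.2,-0.03,0,0.03,0,0,0]]]'
python3 - <<'E'
from station import *
import numpy as np
from scipy.spatial.transform import Rotation as R
s=read_state(); r=np.array(s["ee_rot"]); t=np.radians(35); d=np.array([np.cos(.035),np.sin(.035),0]); z=d*np.sin(t)-np.array([0,0,np.cos(t)])
for sg in(1,-1):
    y=sg*np.array([-d[1],d[0],0]); G=np.c_[np.cross(y,z),y,z]; print(R.from_matrix(G@r.T).as_rotvec().round(4))
print(s["qpos"],s["force"])
E
```

```text
time: 5.72
eef_pos: [0.473, 0.0054, 0.1047]
ee_rot: [[-0.027, 0.999, -0.019], [0.818, 0.033, 0.574], [0.575, -0.0, -0.818]]
force: [0.5, -0.6, 1.6]
opening: 0.399
gripper_force: 0.0
[-0.9168 -0.9813  1.3559]
[-1.2000e-03  9.0000e-04 -1.5685e+00]
[-27.68002373   8.58601856  -9.84396251  90.68025486  29.98692092
  55.28453775] [ 0.52422776 -0.6401529   1.56493775]
```

```bash
python3 -m crank '[[[0.2,-0.0055,0,0.02,-0.0573,-0.0613,0.0847],[0.2,-0.0055,0,0.02,-0.0573,-0.0613,0.0847],[0.2,-0.0055,0,0.02,-0.0573,-0.0613,0.0847],[0.2,-0.0055,0,0.02,-0.0573,-0.0613,0.0847],[0.2,-0.0055,0.01,0,-0.0573,-0.0613,0.0847],[0.2,-0.0055,0.01,0,-0.0573,-0.0613,0.0847],[0.2,-0.005,0.01,0,-0.0573,-0.0613,0.0847],[0.2,-0.005,0.01,0,-0.0573,-0.0613,0.0847]]]'
python3 -m crank '[[[0.2,0,0.011,0,-0.0573,-0.0613,0.0847],[0.2,0,0.011,0,-0.0573,-0.0613,0.0847],[0.2,0,0.011,0,-0.0573,-0.0613,0.0847],[0.2,0,0.011,0,-0.0573,-0.0613,0.0847],[0.2,0,0.011,0,-0.0573,-0.0613,0.0847],[0.2,0,0.011,0,-0.0573,-0.0613,0.0847],[0.2,0,0.011,0,-0.0573,-0.0613,0.0847],[0.2,0,0.01,0,-0.0573,-0.0613,0.0847]]]'
python3 -c "
from station import *
print(read_state()['qpos'].round(1))"
```

```text
time: 6.38
eef_pos: [0.429, 0.0474, 0.1854]
ee_rot: [[-0.734, 0.655, 0.179], [0.679, 0.71, 0.185], [-0.006, 0.257, -0.966]]
force: [-1.0, -0.1, 0.2]
opening: 0.396
gripper_force: 0.0
time: 7.05
eef_pos: [0.4286, 0.135, 0.185]
ee_rot: [[-0.816, -0.039, 0.577], [-0.034, 0.999, 0.019], [-0.577, -0.004, -0.816]]
force: [-1.2, 0.1, 0.3]
opening: 0.399
gripper_force: 0.0
[ 13.7 -49.6 -45.3  59.6  -6.8   9.3]
```

```bash
python3 m.py 3 .519,.135,.035
```

```text
[(array([0.5136, 0.1317]), 0.66)]
```

View pics/ov3.png

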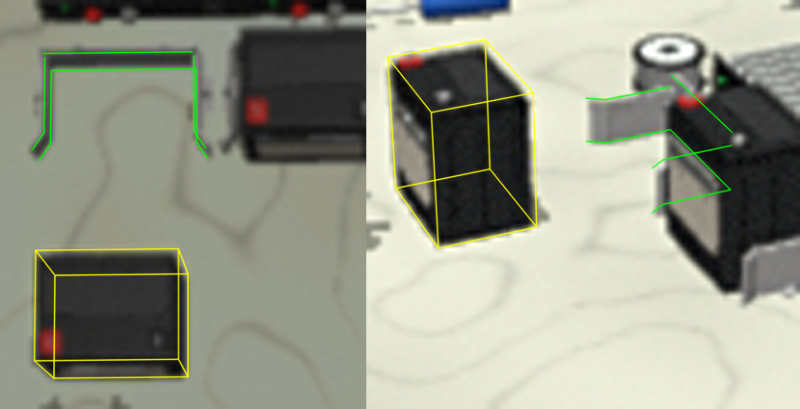

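```bash
python3 -m crank '[[[0.2,0,-0.004,-0.035,0,0,0],[0.2,0,0,-0.035,0,0,0],[0.2,0,0,-0.035,0,0,0],[0.2,0,0,-0.035,0,0,0],[0.2,0,0,-0.018,0,0,0],[0.2,0,0,-0.008,0,0,0],[0.2,0.01,0,0,0,0,0],[0.2,0.01,0,0,0,0,0]]]'
python3 -m crank '[[[0.2,0.01,0.0004,0,0,0,0],[0.2,0.006,0.0002,0,0,0,0],[0.2,0.003,0.0001,0,0,0,0],[0.2,0.003,0.0001,0,0,0,0],[0.2,0.003,0.0001,0,0,0,0],[0.2,0.003,0.0001,0,0,0,0],[0.2,0.003,0.0001,0,0,0,0],[0.2,0.003,0.0001,0,0,0,0]]]'
```

```text
time: 7.87
eef_pos: [0.4497, 0.1295, 0.0186]
ee_rot: [[-0.818, -0.032, 0.574], [-0.027, 0.999, 0.018], [-0.574, -0.001, -0.819]]
force: [0.3, 0.7, 1.0]
opening: 0.402
gripper_force: 0.0
time: 8.53
eef_pos: [0.4813, 0.1313, 0.0174]
ee_rot: [[-0.821, -0.035, 0.57], [-0.03, 0.999, 0.018], [-0.571, -0.002, -0.821]]
force: [-14.2, -0.7, 9.8]
opening: 0.4
gripper_force: 7.1
```

```bash
python3 -m crank '[[[0.2,0.004,0.0001,0,0,0,0],[0.2,0.004,0.0002,0,0,0,0],[0.2,0.004,0.0001,0,0,0,0],[0.2,0.004,0.0001,0,0,0,0],[0.2,0.004,0.0002,0,0,0,0],[0.2,0.004,0.0001,0,0,0,0],[0.2,0.004,0.0001,0,0,0,0],[0.2,0.004,0.0002,0,0,0,0]]]'
python3 -m crank '[[[0.2,0.004,0.0001,0,0,0,0],[0.2,0.004,0.0002,0,0,0,0],[0.2,0.004,0.0001,0,0,0,0],[0.2,0.004,0.0001,0,0,0,0],[0.2,0.004,0.0002,0,0,0,0],[0.2,0.004,0.0001,0,0,0,0],[0.2,0.004,0.0001,0,0,0,0],[0.2,0.004,0.0002,0,0,0,0]]]'
python3 m.py 4 .588,.137,.035
```

```text
time: 9.2
eef_pos: [0.5132, 0.1327, 0.0174]
ee_rot: [[-0.821, -0.035, 0.57], [-0.03, 0.999, 0.019], [-0.571, -0.002, -0.821]]
force: [-13.8, -0.1, 9.8]
opening: 0.405
gripper_force: 7.1
time: 9.87
eef_pos: [0.5451, 0.1339, 0.0174]
ee_rot: [[-0.821, -0.036, 0.57], [-0.03, 0.999, 0.019], [-0.571, -0.002, -0.821]]
force: [-14.0, -1.1, 9.7]
opening: 0.399
gripper_force: 7.1
[(array([0.5865, 0.1316]), 0.58), (array([ 0.3701, -0.4077]), 0.4)]
```

View pics/ov4.png

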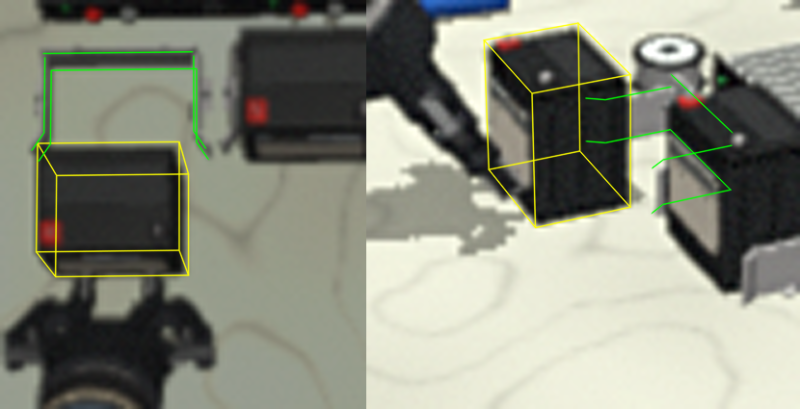

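The picture shows the battery upright and centred on the mouth within about 1–2 mm, with its back edge at (38–180, 145). I carry on.

```bash
python3 -m crank '[[[0.2,0.004,0.0001,0,0,0,0],[0.2,0.004,0.0002,0,0,0,0],[0.2,0.004,0.0001,0,0,0,0],[0.2,0.004,0.0001,0,0,0,0],[0.2,0.004,0.0002,0,0,0,0],[0.2,0.004,0.0001,0,0,0,0],[0.2,0.004,0.0001,0,0,0,0],[0.2,0.004,0.0002,0,0,0,0]]]'
python3 -m crank '[[[0.2,0.004,0.0001,0,0,0,0],[0.2,0.004,0.0002,0,0,0,0],[0.2,0.004,0.0001,0,0,0,0],[0.2,0.004,0.0001,0,0,0,0],[0.2,0.004,0.0002,0,0,0,0],[0.2,0.003,0.0001,0,0,0,0],[0.2,0.003,0.0001,0,0,0,0],[0.2,0.003,0.0001,0,0,0,0]]]'
```

```text
time: 10.68
eef_pos: [0.5767, 0.1348, 0.0168]
ee_rot: [[-0.821, -0.035, 0.57], [-0.03, 0.999, 0.019], [-0.57, -0.002, -0.822]]
force: [-13.5, -1.1, 9.5]
opening: 0.4
gripper_force: 6.7
time: 11.35
eef_pos: [0.6056, 0.1358, 0.0167]
ee_rot: [[-0.821, -0.035, 0.57], [-0.03, 0.999, 0.019], [-0.57, -0.002, -0.822]]
force: [-13.1, -0.7, 8.2]
opening: 0.402
gripper_force: 6.7
```

```bash
python3 -m crank '[[[0.2,0.002,0.0001,0,0,0,0],[0.2,0.002,0,0,0,0,0],[0.2,0.002,0.0001,0,0,0,0],[0.2,0.002,0.0001,0,0,0,0],[0.2,0.001,0,0,0,0,0],[0.2,0.001,0.0001,0,0,0,0],[0.2,0.001,0,0,0,0,0],[0.2,0.001,0,0,0,0,0]]]'
```

```text
time: 12.02
eef_pos: [0.6175, 0.1362, 0.0168]
ee_rot: [[-0.821, -0.035, 0.57], [-0.03, 0.999, 0.019], [-0.57, -0.002, -0.822]]
force: [-13.0, -0.8, 7.5]
opening: 0.398
gripper_force: 6.7
```

```bash
python3 -m crank '[[[0.2,0.001,0,0,0,0,0],[0.2,0.001,0,0,0,0,0],[0.2,0.001,0,0,0,0,0]]]' | grep -E "eef_pos|force"
python3 -m crank '[[[0.2,0.001,0,0,0,0,0],[0.2,0.001,0,0,0,0,0]]]' | grep -E "eef_pos|force"
python3 m.py 5 .662,.139,.035
```

```text
eef_pos: [0.6204, 0.1363, 0.0168]
force: [-12.0, -0.2, 8.5]
gripper_force: 6.7
eef_pos: [0.6218, 0.1364, 0.0166]
force: [-26.6, -1.9, 19.3]
gripper_force: 13.3
[(array([0.6543, 0.1422]), 0.93)]
```

View pics/ov5.png

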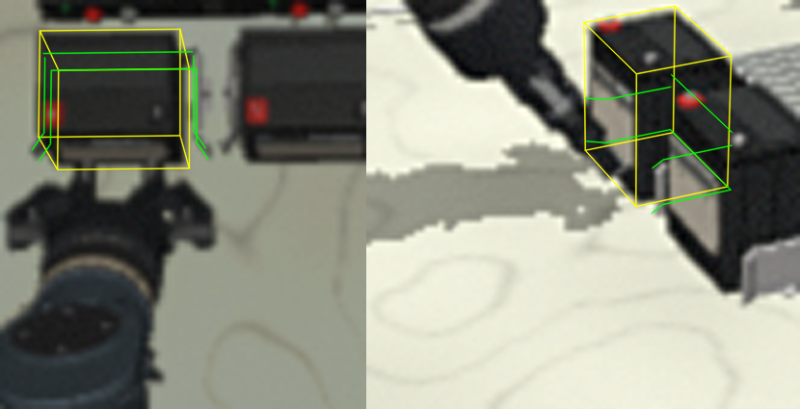

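Force rose to 27 N at TCP x = 0.622, so the battery has reached the back wall. The picture agrees, with the yellow home model matching. To square it, I back off, shut the fingers and press once more in the centre.

```bash
python3 -m crank '[[[0.2,-0.008,0,0,0,0,0],[0.2,-0.01,0.0005,0.002,0,0,0],[1,0,0,0.002,0,0,0],[1,0,0,0,0,0,0],[1,0,0,0,0,0,0],[1,0,0,0,0,0,0],[1,0,0,0,0,0,0],[1,0,0,0,0,0,0]]]' 20
python3 -m crank '[[[1,0.005,0,0,0,0,0],[1,0.003,0,0,0,0,0],[1,0.002,0,0,0,0,0],[1,0.002,0,0,0,0,0],[1,0.001,0,0,0,0,0],[1,0.001,0,0,0,0,0]]]' | grep -E "eef_pos|force|opening"
```

```text
time: 13.25
eef_pos: [0.607, 0.1364, 0.022]
ee_rot: [[-0.818, -0.034, 0.574], [-0.029, 0.999, 0.018], [-0.574, -0.002, -0.819]]
force: [-0.3, -0.1, -0.4]
opening: 0.001
gripper_force: 0.0
eef_pos: [0.6209, 0.1364, 0.022]
force: [-1.7, -0.2, 1.2]
opening: -0.001
gripper_force: 1.2
```

```bash
for i in 1; do python3 -m crank '[[[1,0.001,0,0,0,0,0],[1,0.001,0,0,0,0,0]]]' | grep -E "eef_pos|^force"; done
python3 -m crank '[[[1,0.001,0,0,0,0,0],[1,0,0,0,0,0,0]]]' | grep -E "eef_pos|^force"
```

```text
eef_pos: [0.6211, 0.1365, 0.0211]
force: [-13.8, 0.1, 7.9]
eef_pos: [0.6211, 0.1365, 0.0204]
force: [-13.9, -0.8, 9.1]
```

```bash
python3 -m crank '[[[1,0.001,0,0,0,0,0],[1,0.001,0,0,0,0,0],[1,0,0,0,0,0,0]]]' | grep -E "eef_pos|^force"
python3 -m crank '[[[1,0.001,0,0,0,0,0],[1,0.001,0,0,0,0,0],[1,0,0,0,0,0,0]]]' | grep -E "eef_pos|^force"
```

```text
eef_pos: [0.6214, 0.1366, 0.0203]
force: [-28.6, -2.1, 21.2]
eef_pos: [0.6215, 0.1368, 0.0184]
force: [-31.1, -2.1, 21.0]
```

At 31 N the battery no longer moves, so it is home. I retreat clear and check.

```bash
python3 -m crank '[[[1,-0.008,0,0,0,0,0],[1,-0.02,0,0,0,0,0],[1,-0.04,0,0,0,0,0],[1,-0.04,0,0.01,0,0,0],[1,-0.04,0,0.03,0,0,0],[1,0,0,0.03,0,0,0],[1,0,0,0,0,0,0]]]'
python3 m.py 6 .662,.139,.035
python3 - <<'E'
from o import *
ims={n:cv2.cvtColor(cv2.imread(f"pics/{n}6.png"),cv2.COLOR_BGR2RGB) for n in("top","side")}
print(fitbox(ims,(.66,.139,.0),cams=("top",)))
for n,k in(("top",0),("side",0)):
    for l in("spool","flux_bottle","battery_seated"):
        print(n,l,[np.round(d["xy"],1).tolist() for d in pinpoint(n,l)[:2]])
a=ims["top"][135:215,230:370]; cv2.imwrite("pics/c6.png",cv2.cvtColor(np.clip(cv2.resize(a,None,fx=5.5,fy=5.5,interpolation=cv2.INTER_CUBIC)*1.5,0,255).astype(np.uint8),cv2.COLOR_RGB2BGR))
E
```

```text
time: 15.17
eef_pos: [0.4884, 0.1374, 0.0941]
ee_rot: [[-0.811, -0.036, 0.584], [-0.029, 0.999, 0.021], [-0.584, -0.0, -0.812]]
force: [1.7, 0.6, 2.8]
opening: 0.001
gripper_force: 0.0
[(array([0.6659, 0.138 ]), 0.94)]
(array([ 0.66194514,  0.14061726, -0.02305765]), np.float64(0.06168751532989947))
top spool [[242.6, 160.9]]
top flux_bottle [[354.9, 156.0]]
top battery_seated [[315.9, 176.4], [447.7, 272.9]]
side spool []
side flux_bottle [[383.1, 212.1]]
side battery_seated [[347.1, 198.3], [280.1, 152.9]]
```

View pics/ov6.png

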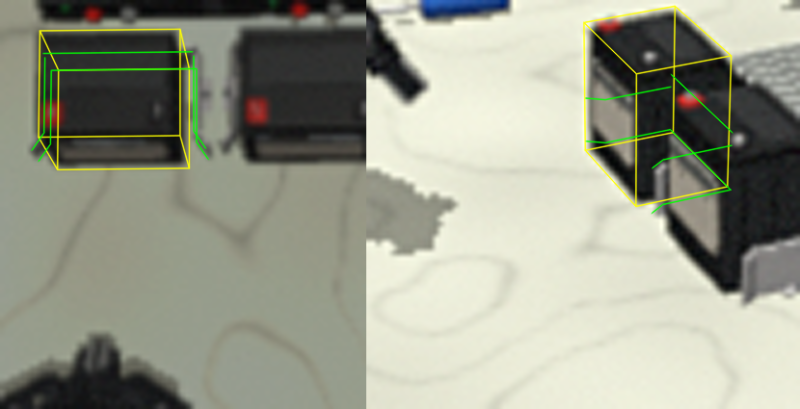

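View pics/c6.png

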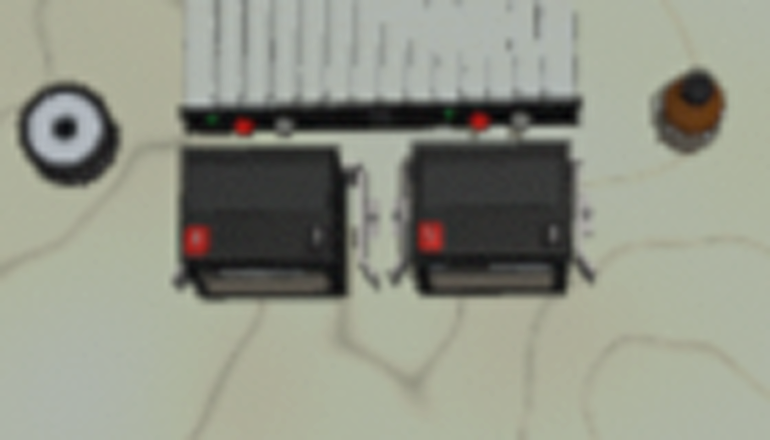

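```bash
cat > e.py <<'E'
from h import *
def edge(g,u0,u1,v0,v1,z,sgn):
    P=[]
    for u in range(u0,u1):
        d=np.diff(g[v0:v1,u])*sgn; d=np.clip(d,0,None); i=int(d.argmax()); w=slice(max(i-1,0),i+2)
        v=v0+.5+(np.arange(len(d))[w]*d[w]).sum()/d[w].sum(); P.append(ray("top",(u,v),z)[:2])
    P=np.array(P)
    for _ in range(3):
        k=np.polyfit(P[:,1],P[:,0],1); r=P[:,0]-np.polyval(k,P[:,1]); P=P[abs(r)<2*r.std()+1e-9]
    return round(-k[0],4),round(np.polyval(k,P[:,1].mean()),4),round(r.std()*1e3,2),len(P)
if __name__=="__main__":
    G=np.mean([cv2.cvtColor(grab_frame("top"),cv2.COLOR_RGB2GRAY).astype(float) for _ in range(12)],0)
    np.save("G.npy",G)
    g0=cv2.cvtColor(cv2.imread("pics/top0.png"),cv2.COLOR_BGR2GRAY).astype(float)
    # crop c6: u=230+c/5.5, v=135+c/5.5
    print("new back top",edge(G,265,291,158,165,.101,-1)); print("seated back top",edge(G,307,333,157,164,.101,-1))
    print("new front bot",edge(G,269,291,184,192,0,1)); print("seated front bot",edge(G,307,332,184,192,0,1))
    print("charger front",edge(G,265,334,155,160,0,1))
    print("wall top",edge(g0,267,293,163,168,.045,-1),"wall bot",edge(g0,267,293,165,172,0,1))
E
python3 e.py
```

```text
new back top (np.float64(0.0375), np.float64(0.6958), np.float64(0.22), 26)
seated back top (np.float64(0.0466), np.float64(0.7015), np.float64(0.33), 22)
new front bot (np.float64(0.0263), np.float64(0.6295), np.float64(0.04), 18)
seated front bot (np.float64(0.0413), np.float64(0.6341), np.float64(0.16), 23)
charger front (np.float64(0.0397), np.float64(0.7359), np.float64(0.53), 59)
wall top (np.float64(0.0277), np.float64(0.6991), np.float64(0.2), 19) wall bot (np.float64(0.031), np.float64(0.6988), np.float64(0.12), 24)
```

The battery's yaw (0.026–0.038) matches the back wall's (about 0.03). Its front face sits level with the seated battery's once the bracket skew is allowed for. It is fully home, so I hand in.

```bash
python3 -c "
from station import *
print(hand_in())"
```

```text
the job is handed in; nothing more can be done
None
```

The loose battery is fully home and square against the back wall of the empty (left) bracket, as far as the final pictures show, and the job is handed in with the robot clear and no sign that anything else moved.

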